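# Strip a power-supply case down to its transformer

### The arm

A 6-joint arm with a two-finger parallel gripper is mounted at the origin on the work surface. World frame = base frame: x ahead of the robot, y to its left, z up, the work surface at z = 0. Lengths are in m, angles in rad, forces in N, time in s.
With the tool pointing down it reaches from about 0.4 to 0.825 m from the base axis. Payload 7 kg.
Tool frame: the origin (TCP) lies midway between the tips of the shut fingers; the grasp point (between the pads) lies arm.hold_point_z behind it (arm.hold_point_z is the distance from the TCP to the grasp point, in m); z points along the fingers, y is the line along which they close (so a half turn about z gives the same grasp; the last joint's range is limited). The gripper opens to 88 mm and grips with 3 to 60 N. Pads are 19 mm wide; open, the fingers measure 130 mm over their backs; the gripper's body (78 mm by 193 mm) begins 47 mm behind the grasp point.
Start: joints at [1.527, 0.359, 0.012, 0, -1.224, -0.288], TCP at [0.22, 0.638, 0.227] pointing down, gripper open.
Joint ranges: [-3.07, 3.07], [-1.43, 2.12], [-1.02, 1.25], [-3.03, 1.67], [-3.05, -0], [-3.03, 3.03]. Speed limits (rad/s): [2.39, 2.39, 3.01, 3.14, 3.14, 3.14].

### API

Orientations are given as [roll, pitch, yaw] about the fixed x, y, z axes, in that order (R = Rz(yaw) Ry(pitch) Rx(roll)).
In Python, from station import arm gives the robot as it stands.
- The arm moves only by the shell command python3 -m crank 'ROWS' [OPENING] [FORCE]. ROWS is JSON, a list that holds one entry, the list of rows, each a list of 4 numbers: the shift along the tool's x, y, z in units of 25 mm (1.0 is 25 mm), then the turn about the tool's z in units of 5 degrees (1.0 is 5 degrees). A call has 1 to 12 rows; each row is the pose to reach, as a shift and turn from the pose commanded when the call began, along the tool's axes at that moment; what a row does not reach only later rows make up. A row lasts 1/8 s, in which the tool goes at most 62.5 mm and 10.7 degrees, less where a joint would pass 70% of its speed; a pose out of reach is approached as far as the arm can. A call with a gripper value outside its range is refused whole. OPENING is the closure, from 0 (fully open) to 1 (shut), set as the call begins (- or left out, the last holds). The fingers move at their own pace and stop on an object; FORCE is the grip in N (left out, the last holds). Time passes only in rows, so rows that repeat a pose let the fingers close. It gives the time, the measured TCP pose, the force, the opening and the grip force at its end, in the units of the state.
- arm.get_state(): the state, without advancing time (a new reading comes with each control period).
- arm.grab_frame(name): name is "side" or "top"; returns (picture, depth): 420x560x3 uint8, red, green, blue; 420x560 float32, m along the optical axis (not along the pixel's ray), 0 where there is no reading.
- arm.get_calibration(name): a dict with "mtx" (3x3 intrinsics, pixels), "R" (3x3) and "t" (3): a world point X has camera coordinates R X + t. Camera axes: x right, y down, z forward; pixel columns grow to the right and rows downward; lengths in m; the calibration is good to about 2 mm. A picture is of the moment at which its call begins. get_calibration takes no time and is no camera call.
- arm.job_done(): hands the job in; it is judged then, once.
Trained networks look in the newest picture that a camera, given by its name, has taken for a name from the list of things; names that differ only in an ending like _2 or _b are one class to them, and where a whole thing is asked for, a point or a joint stands for the part that bears it (a point fixed in the world has none). Each returns a list of dicts, best first, with "score" (0 to 1); they miss things now and then, are a little off and sometimes report something else, mostly with a low value. They report only what shows in the picture. A call takes as long as a camera call. They do not tell look-alikes from the thing itself.
- arm.recognise(thing, camera): "extent" ([left, top, width, height] in pixels, round what is visible of it).
- arm.trace(thing, camera): "mask" (420x560 bool, what is visible of it) and "extent" ([left, top, width, height] in pixels, round what is visible of it).
The state is a dict: "t": time; "q": joint angles; "qd": joint speeds; "joint_efforts": joint torques, N m; "eef_pos": TCP position; "ee_rot": TCP orientation; "force": force on the tool from outside, world axes, zero at the start; "moment": the same for the moment, N m; "width": finger opening in m; "gripper_force": force on a finger pad.
Only numpy, scipy, OpenCV 4.12 (cv2) and the standard library are available. Lean on these libraries where they do the work, as an engineer would, in place of code of your own. Each camera call takes 0.05 s, during which the arm holds its last target. There are 200 camera calls.

### The job

Take the power-supply case apart: lift off the grey cover, then draw the white guard straight up off the transformer without pulling the transformer out of its place, and stand both the right way up, side by side, on the black rubber mat. Then lift out the transformer and set it down gently on its foot in the empty aluminium tray. Keep the transformer upright throughout and leave the tools and other things on the bench where they are.

Things in the scene. Friction and masses are not known exactly. Their poses are not given: they have to be found in the camera images.
- base: Open-topped grey steel case base, fixed: 130 (x) x 180 (y) x 50 mm high, walls and floor 5 mm. Origin: centre of underside. Left or right of the mat, the tray on the other side. Transformer (foot held by 8 mm high ribs, 3 mm play) and guard over it stand on the floor; cover on the rim. All start centred, axes along the base's, unfastened. Lugs and glands stick out 20 mm at its y ends.
- cover_center (a point): Grey cover, a hood open below, 130 (x) x 180 (y) x 121 mm high in all, 0.35 kg. Point: its centre, 60.5 mm above its lowest edge; z up. Black bridge handle: bar along y, 112 long, 16 thick across x, 14 high, its centre 53.5 mm above this point, 23 mm free below it. A lip goes 12 mm down into the base (2 mm play). It must rise 75 mm to clear the guard.
- guard_center (a point): White plastic guard, a hood open below, 98 (x) x 72 (y) x 106 mm high in all (hood 78), walls 4 mm, 0.14 kg. Point: its centre, 53 mm above its lower edge; z up. Upright holding rib on top: along y, 52 long, 12 thick across x, 28 high, its centre 39 mm above this point. Fits round the transformer with 6 mm or more to spare; must rise 70 mm to clear it.
- transformer_center (a point): Transformer, 66 mm high, 0.65 kg +-15 %: foot plate 70 (x) x 44 (y) x 4, dark steel core 66 (x) x 32 (y), copper winding 40 (x) x 52 (y), 14 to 54 mm above the foot's underside, bulging out on both y sides. Point: its centre, 33 mm above the underside; z up. Hold it by the winding's flat sides (52 mm across y) or core ends (66 mm across x). In the base its top is 21 mm above the rim.
- mat: Black rubber mat stuck to the bench, 280 (x) x 300 (y) x 3 mm. Origin at the centre of its underside. A screwdriver lies along its far edge (around x = +110 mm in the mat's frame, along y, up to about 30 mm thick); the rest is free.
- tray: Empty aluminium tray fixed to the bench, 170 (x) x 150 (y) mm, rim 22 mm high, walls and floor 3 mm. Origin at the centre of its underside.
- screwdriver: Bystander: screwdriver, 200 mm long, lying on the far edge of the mat. Origin under its middle.
- dish: Bystander: steel dish for screws, 80 mm across, 22 mm high, standing beyond the base. Origin at the centre of its underside.
- wrench: Bystander: flat wrench, 180 mm long, lying beyond the tray. Origin under its middle.
- tape: Bystander: roll of black tape lying flat, 84 mm across, 19 mm high. Origin at the centre of its underside.
- jar: Bystander: jar, 60 mm across, 75 mm high. Origin at the centre of its underside.
- multimeter: Bystander: yellow hand multimeter lying on its back, 150 x 75 x 35 mm. Origin at the centre of its underside.
There are look-alikes about, which are no part of the job. Leave any orange look-alike of the part that bears cover_center alone.

How it is judged:
On the way, in this order (a step that is already met when the one before it is completed fails the run):
1. the cover stands on the mat while the guard and the transformer are still in place in the base (x of cover_center in the frame of mat between -0.11 and 0.11 m and y of cover_center in the frame of mat between -0.12 and 0.12 m and z of cover_center in the frame of mat between 0.0575 and 0.0695 m and angle between each of cover_center, transformer_center's own z axis and vertical below 0.1 rad and horizontal distance between each of guard_center, transformer_center and base below 0.012 m and z of guard_center in the frame of base between 0.052 and 0.064 m and z of transformer_center in the frame of base between 0.032 and 0.044 m), for 0.2 s.
2. the guard stands on the mat too, while the transformer is still in its place in the base (x of cover_center in the frame of mat between -0.11 and 0.11 m and y of cover_center in the frame of mat between -0.12 and 0.12 m and z of cover_center in the frame of mat between 0.0575 and 0.0695 m and angle between each of cover_center, guard_center, transformer_center's own z axis and vertical below 0.1 rad and x of guard_center in the frame of mat between -0.11 and 0.11 m and y of guard_center in the frame of mat between -0.12 and 0.12 m and z of guard_center in the frame of mat between 0.05 and 0.062 m and horizontal distance between transformer_center and base below 0.012 m and z of transformer_center in the frame of base between 0.032 and 0.044 m), for 0.2 s.
At the end, for the whole second after the job is handed in: Cover and guard stand upright on the mat (tilt under 0.1 rad, height within 6 mm of resting, centres within 110 mm in x and 120 mm in y of the mat's centre); the transformer stands upright on the tray floor (same limits, centre within 60 by 50 mm of the tray's centre) (x of cover_center in the frame of mat between -0.11 and 0.11 m and y of cover_center in the frame of mat between -0.12 and 0.12 m and z of cover_center in the frame of mat between 0.0575 and 0.0695 m and angle between each of cover_center, guard_center, transformer_center's own z axis and vertical below 0.1 rad and x of guard_center in the frame of mat between -0.11 and 0.11 m and y of guard_center in the frame of mat between -0.12 and 0.12 m and z of guard_center in the frame of mat between 0.05 and 0.062 m and x of transformer_center in the frame of tray between -0.06 and 0.06 m and y of transformer_center in the frame of tray between -0.05 and 0.05 m and z of transformer_center in the frame of tray between 0.03 and 0.042 m); the robot touches nothing.
It fails at once if the transformer is tipped by more than 0.5 rad (angle between transformer_center's own z axis and vertical above 0.5 rad).
It fails at once if the transformer is dropped (moves faster than 0.5 m/s while the fingers do not touch it) (contact force between transformer and the fingers below 0.05 N and linear speed of transformer above 0.5 m/s).
It fails at once if a bystander is moved more than 40 mm (distance of any of screwdriver, dish, wrench, tape, jar, multimeter from where it was at the start of the episode above 0.04 m).
It also fails if it takes over 72 s, if anything falls off the work surface, if the arm or the gripper's body presses on something with over 40 N, if the wrist force passes 120 N, or if a joint passes its speed limit or range.

## Working session

There is one attempt and no reset: what is moved stays moved. The work goes in short steps, Python scripts to look and compute and a shell command to move; the robot and the scene stay as the last step left them, time stands still between calls to the robot, and variables do not carry over. Pictures are saved under pics/ and viewed, at most 10 in all, crops included, and the job is handed in when it is done.

```bash
mkdir -p pics; ls
cat > h.py <<'E'
import numpy as np, cv2
from station import arm
def cloud(name, d):
    c=arm.get_calibration(name); K,R,t=map(np.array,(c['mtx'],c['R'],c['t']))
    v,u=np.mgrid[:d.shape[0],:d.shape[1]]
    P=np.stack([(u-K[0,2])/K[0,0]*d,(v-K[1,2])/K[1,1]*d,d],-1)
    W=(P-t.reshape(3))@R
    W[d<=0]=np.nan
    return W
def snap(name,fn=None):
    im,d=arm.grab_frame(name)
    if fn: cv2.imwrite('pics/'+fn,im[:,:,::-1])
    return im,d,cloud(name,d)
E
python3 - <<'E'
from h import *
for n in('top','side'):
    im,d,W=snap(n,n+'0.png'); np.savez(n+'0.npz',im=im,W=W)
s=arm.get_state(); print(s, arm.hold_point_z)
E
```

```text
pics
{'t': 0.1, 'q': array([ 1.52710331e+00,  3.59302541e-01,  1.11485082e-02, -2.85390424e-04,
       -1.22408869e+00, -2.88073404e-01]), 'qd': array([ 7.14005338e-05, -1.98839833e-03,  1.49685067e-03,  2.27807372e-03,
       -3.49370742e-04, -8.29208091e-05]), 'joint_efforts': array([-9.55358300e-04, -5.84163237e+01,  2.93750185e+01,  7.01546699e+00,
        1.01862327e-02, -6.37491348e-05]), 'eef_pos': array([0.21976529, 0.63776539, 0.22572791]), 'ee_rot': array([ 3.14012963e+00, -1.53717980e-04, -3.31863477e-01]), 'force': array([-0.40755433, -0.61729076,  0.63221844]), 'moment': array([ 0.00430837,  0.00010837, -0.05217409]), 'gripper_force': 0.0, 'width': 0.08752336495379619} 0.0188
```

View pics/top0.png

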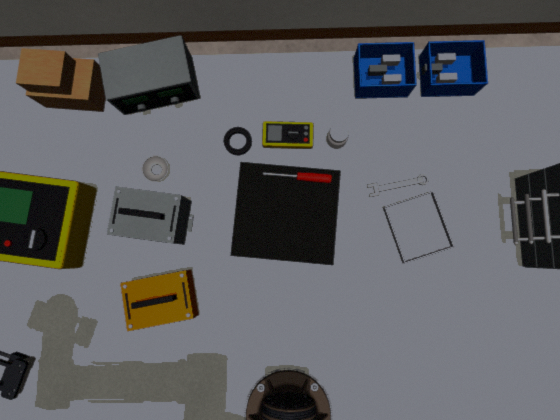

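View pics/side0.png

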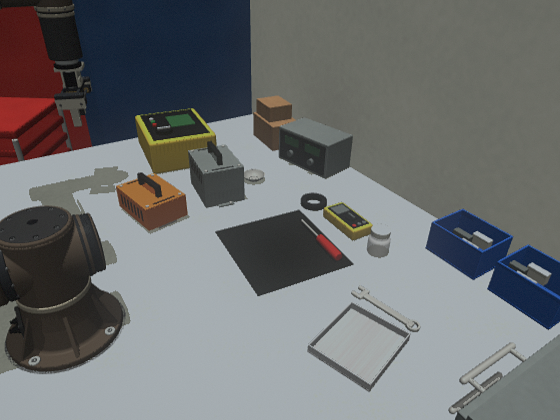

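The top view shows the robot base at (288,400), the grey cover on its base at (143,215), the mat at (287,213) and the tray at (417,227). Things that could be taken for the cover are the orange look-alike at (158,300) and the grey bench instrument at (150,75). I choose the grey one with the black bridge handle at (143,215), with the tray on the other side of the mat.

Run:
```python
from h import *
im=np.load('top0.npz')['im'];W=np.load('top0.npz')['W']
cv2.imwrite('pics/crop.png',cv2.resize(im[170:340,90:260,::-1],None,fx=3.4,fy=3.4,interpolation=cv2.INTER_CUBIC))
v,u=np.mgrid[:420,:560]
box=lambda l,t,r,b:(u>=l)&(u<=r)&(v>=t)&(v<=b)
def rect(m,n):
    p=W[m][:,:2]; p=p[~np.isnan(p).any(1)]
    r=cv2.minAreaRect((p*1000).astype(np.float32)); print(n,len(p),np.round(r[0],1),np.round(r[1],1),round(r[2],1),'z',np.nanpercentile(W[m][:,2],[5,50,95]).round(4))
Z=W[...,2]; g=im.astype(int).sum(2)
print('camera z',Z[260,300], Z[215,120])
rect(box(95,175,200,255)&(Z>.165),'handle')
rect(box(95,175,200,255)&(Z>.12)&(Z<.16),'covertop')
rect(box(225,155,350,270)&(g<110)&(Z<.012),'mat')
rect(box(375,185,460,270)&(Z>.015)&(Z<.04),'trayrim')
rect(box(110,260,210,340)&(Z>.06),'orange')
rect(box(255,160,340,190)&(Z>.008),'screwdriver')
rect(box(138,150,175,184)&(Z>.008)&(Z<.1),'dish')
for t in('cover_center','mat','tray'):
    r=arm.trace(t,'top')
    for x in r[:3]:print(t,x['score'],x['extent'])
```

```text
camera z 0.007364224403122807 0.12210852766846356
handle 0 [0. 0.] [0. 0.] 0.0 z nan
covertop 2722 [552.1 371.9] [180.7 129.8] 81.1 z [0.1203 0.1227 0.1572]
mat 8938 [561.8  -4.4] [295.9 276.1] 83.6 z [-0.0012  0.0026  0.0066]
trayrim 316 [ 511.1 -384.3] [170.3 152. ] 16.8 z [0.0156 0.0205 0.0248]
orange 3390 [323.6 346.8] [130.5 182.1] 9.7 z [0.0797 0.084  0.1196]
screwdriver 387 [662.9 -31.5] [230.9  65.7] 82.4 z [0.0098 0.0244 0.0306]
dish 393 [697.6 378.6] [77.3 75.6] 1.7 z [0.0088 0.0149 0.0239]
cover_center 0.69 [122.5, 270.1, 77.6, 59.7]
cover_center 0.59 [108.8, 188.4, 76.4, 54.7]
mat 0.83 [232.2, 162.3, 106.9, 102.1]
tray 0.74 [383.2, 190.2, 70.8, 75.6]
  return np.nanmean(a, axis, out=out, keepdims=keepdims)
```

View pics/crop.png

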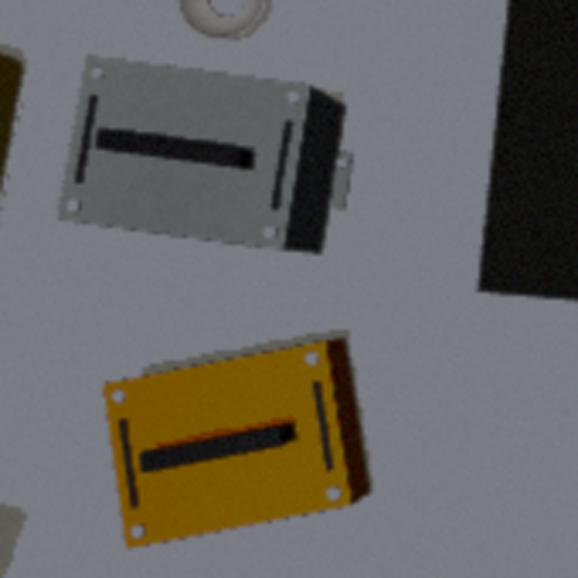

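The crop shows the grey cover with its black handle at crop (175,148). It is the grey one and clearly distinct from the orange part below it, so the choice is right. Next I fit the handle and compute the moves.

```bash
cat >> h.py <<'E'
def plan(x,y,z,yaw=None):
    s=arm.get_state(); p=np.array(s['eef_pos']); r=s['ee_rot']
    from scipy.spatial.transform import Rotation as Ro
    M=Ro.from_euler('xyz',r).as_matrix()
    d=M.T@(np.array([x,y,z])-p)/.025
    dy=0 if yaw is None else np.rad2deg((r[2]-yaw+np.pi)%(2*np.pi)-np.pi)/5
    print('pose',p.round(4),'tilt',np.round(r,4),'units',d.round(3),'turn',round(dy,3),'F',s['force'].round(1),'w',round(s['width'],4),'t',s['t'],'q6',s['q'][5].round(2))
E
python3 - <<'E'
from h import *
for n,b in(('top',(95,175,200,255)),('side',(185,135,250,210))):
    f=np.load(n+'0.npz');im,W=f['im'],f['W'];v,u=np.mgrid[:420,:560]
    l,t,r,bb=b;m=(u>=l)&(u<=r)&(v>=t)&(v<=bb)
    for nm,mm in(('handle',m&(W[...,2]>.146)&(W[...,2]<.18)),('roof',m&(W[...,2]>.115)&(W[...,2]<.13))):
        p=(W[mm][:,:2]*1000).astype(np.float32); p=p[np.linalg.norm(p-np.median(p,0),axis=1)<125]
        print(n,nm,len(p),cv2.minAreaRect(p),p.mean(0))
        p=p-p.mean(0);print('dir',np.linalg.svd(p,full_matrices=False)[2][0])
f=np.load('top0.npz');W=f['W'];im=f['im'];v,u=np.mgrid[:420,:560]
print('meter z',np.nanpercentile(W[180:260,0:90,2],[50,99]),'y edge',np.nanmin(W[180:260,0:90,1][W[180:260,0:90,2]>.1]))
psi=-np.deg2rad(8.7)
plan(.552,.372,.225,psi-np.pi/2)
E
```

```text
top handle 275 ((551.9524536132812, 371.473388671875), (111.1763687133789, 16.269611358642578), 81.38385772705078) [551.3476  369.60455]
dir [-0.15183294 -0.9884062 ]
top roof 2989 ((552.0584716796875, 372.11651611328125), (181.63421630859375, 129.95835876464844), 81.09957122802734) [550.97986 370.256  ]
dir [-0.15488802 -0.987932  ]
side handle 115 ((549.272216796875, 369.53594970703125), (115.44422912597656, 16.930551528930664), 81.51810455322266) [546.45374 361.71844]
dir [-0.1370184 -0.9905685]
side roof 981 ((550.4644165039062, 370.74493408203125), (188.85421752929688, 132.4828643798828), 81.01722717285156) [543.0956  356.45352]
dir [-0.05755449 -0.9983424 ]
meter z [0.1216186  0.13942014] y edge 0.5531874322665846
pose [0.2198 0.638  0.2261] tilt [ 3.1408e+00 -1.0000e-04 -3.3180e-01] units [16.028  5.729  0.051] turn 15.937 F [-1.1 -0.6  0.4] w 0.0878 t 0.25 q6 -0.29
```

```bash
python3 -m crank '[[[2,0.7,0,2],[4,1.4,0,4],[6,2.1,0,6],[8,2.9,0,8],[10,3.6,0,10],[12,4.3,0,12],[14,5,0,14],[16,5.75,0,15.9],[16,5.75,0,15.9],[16,5.75,0,15.9],[16,5.75,0,15.9]]]' 0
python3 - <<'E'
from h import *
plan(.551,.371,.133,-np.deg2rad(98.6))
E
```

```text
t: 1.62
eef_pos: [0.5505, 0.3727, 0.2266]
ee_rot: [3.142, 0.0, -1.718]
force: [-0.4, 0.3, 0.5]
width: 0.0875
gripper_force: 0.0
pose [0.5505 0.3727 0.2266] tilt [ 3.1416e+00  2.0000e-04 -1.7175e+00] units [ 0.066 -0.028  3.746] turn 0.039 F [-0.4  0.3  0.5] w 0.0875 t 1.625 q6 -1.03
```

```bash
python3 -m crank '[[[0,0,1,0],[0,0,2,0],[0,0,2.8,0],[0,0,3.4,0],[0.05,0,3.75,0],[0.05,0,3.75,0],[0.05,0,3.75,0]]]' 0
python3 -m crank '[[[0,0,0,0],[0,0,0,0],[0,0,0,0],[0,0,0,0],[0,0,0,0],[0,0,0,0],[0,0,0,0],[0,0,0,0]]]' 1 40
python3 - <<'E'
from h import *
plan(.551,.371,.133,-np.deg2rad(98.6)); print(arm.get_state()['q'].round(3))
E
```

```text
t: 2.5
eef_pos: [0.5514, 0.3711, 0.1337]
ee_rot: [-3.141, 0.001, -1.719]
force: [-0.2, 0.5, 0.0]
width: 0.0877
gripper_force: 0.0
t: 3.5
eef_pos: [0.5508, 0.3706, 0.1327]
ee_rot: [3.141, -0.0, -1.719]
force: [-1.6, -0.3, -1.8]
width: 0.0156
gripper_force: 40.0
pose [0.5508 0.3706 0.1327] tilt [ 3.1412e+00 -2.0000e-04 -1.7195e+00] units [-0.015 -0.004 -0.014] turn 0.016 F [-1.6 -0.3 -1.8] w 0.0156 t 3.5 q6 -1.03
[ 0.885  0.409 -0.135 -0.    -1.027 -1.034]
```

```bash
python3 -m crank '[[[0,0,-0.2,0],[0,0,-0.5,0],[0,0,-0.9,0],[0,0,-1.4,0],[0,0,-2,0],[0,0,-2.6,0],[0,0,-3.2,0],[0,0,-3.8,0],[0,0,-4.2,0],[0,0,-4.5,0],[0,0,-4.5,0],[0,0,-4.5,0]]]'
python3 - <<'E'
from h import *
plan(.526,-.057,.245,-np.deg2rad(98.6))
im,d,W=snap('side','lift.png')
E
```

```text
t: 5.0
eef_pos: [0.5508, 0.3705, 0.2447]
ee_rot: [3.141, -0.001, -1.719]
force: [-0.2, -0.1, -4.0]
width: 0.0155
gripper_force: 40.0
pose [0.5508 0.3705 0.2447] tilt [ 3.1409e+00 -7.0000e-04 -1.7194e+00] units [ 1.706e+01 -1.551e+00 -2.000e-03] turn 0.017 F [-0.2 -0.1 -4. ] w 0.0155 t 5.0 q6 -1.03
```

View pics/lift.png

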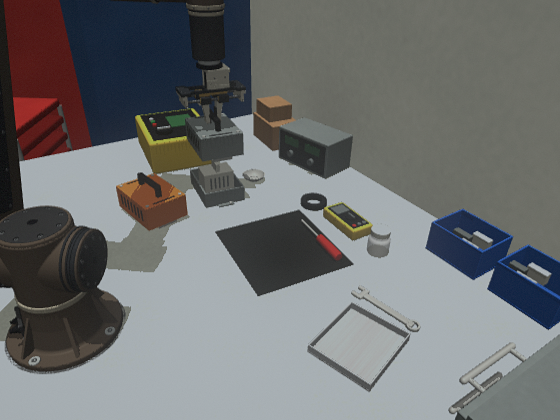

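The cover hangs level in the gripper at (213,135), and the guard stays in the base at (217,180). I carry the cover to the mat.

```bash
python3 -m crank '[[[0.6,-0.05,0,0],[1.8,-0.15,0,0],[3.4,-0.3,0,0],[5.2,-0.5,0,0],[7.1,-0.65,0,0],[9,-0.8,0,0],[10.9,-1,0,0],[12.7,-1.15,0,0],[14.4,-1.3,0,0],[15.8,-1.45,0,0],[16.7,-1.5,0,0],[17.05,-1.55,0,0]]]'
python3 -m crank '[[[0,0,0.4,0],[0,0,1.2,0],[0,0,2.2,0],[0,0,3.2,0],[0,0,4.1,0],[0,0,4.8,0],[0,0,5.3,0],[0,0,5.5,0],[0,0,5.5,0]]]'
python3 - <<'E'
from h import *
plan(.526,-.057,.0977,-np.deg2rad(98.6))
im,d,W=snap('side');
E
```

```text
t: 6.55
eef_pos: [0.5255, -0.0582, 0.2453]
ee_rot: [3.141, -0.0, -1.721]
force: [0.1, 0.5, -3.2]
width: 0.0157
gripper_force: 40.0
t: 7.68
eef_pos: [0.5264, -0.0564, 0.1077]
ee_rot: [3.141, -0.0, -1.719]
force: [-0.4, 0.3, -4.0]
width: 0.0156
gripper_force: 40.0
pose [ 0.5264 -0.0564  0.1077] tilt [ 3.1414e+00 -2.0000e-04 -1.7190e+00] units [0.027 0.011 0.401] turn 0.022 F [-0.4  0.3 -4. ] w 0.0156 t 7.675 q6 -0.41
```

```bash
python3 -m crank '[[[0,0,0.1,0],[0,0,0.2,0],[0,0,0.3,0],[0,0,0.37,0],[0,0,0.42,0],[0,0,0.42,0]]]'
python3 -m crank '[[[0,0,0,0],[0,0,0,0],[0,0,0,0],[0,0,0,0],[0,0,0,0],[0,0,0,0]]]' 0
python3 -m crank '[[[0,0,-0.5,0],[0,0,-1.5,0],[0,0,-3,0],[0,0,-4.5,0],[0,0,-5.5,0],[0,0,-6,0],[-1,0.1,-6,0],[-3,0.3,-6,0],[-5,0.5,-6,0],[-5,0.5,-6,0],[-5,0.5,-6,0]]]'
python3 - <<'E'
from h import *
im,d,W=snap('top','top1.png'); np.savez('top1.npz',im=im,W=W)
im,d,W=snap('side'); np.savez('side1.npz',im=im,W=W)
plan(.551,.371,.2,-np.deg2rad(98.6))
E
```

```text
t: 8.48
eef_pos: [0.5262, -0.0567, 0.0976]
ee_rot: [3.142, -0.0, -1.719]
force: [-2.8, 1.5, 1.3]
width: 0.0157
gripper_force: 40.0
t: 9.22
eef_pos: [0.5263, -0.0566, 0.0973]
ee_rot: [3.142, -0.0, -1.719]
force: [-0.5, 0.2, -0.1]
width: 0.0701
gripper_force: 0.0
t: 10.6
eef_pos: [0.5321, 0.0688, 0.247]
ee_rot: [3.141, -0.001, -1.719]
force: [-0.4, -0.8, 0.3]
width: 0.0873
gripper_force: 0.0
pose [0.5322 0.0681 0.2471] tilt [ 3.1411e+00 -3.0000e-04 -1.7201e+00] units [-12.094   1.058   1.882] turn 0.009 F [-0.1 -0.2 -0.7] w 0.0879 t 10.7 q6 -0.64
```

View pics/top1.png

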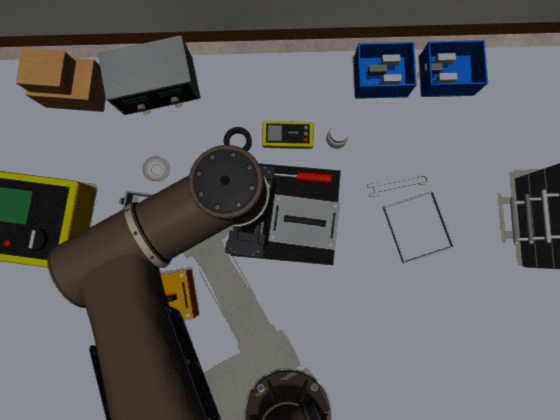

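The cover stands on the mat at (304,222), clear of the screwdriver. The arm hides the base from the top camera, so I measure the guard from the side view.

Run:
```python
from h import *
f=np.load('side1.npz');im,W=f['im'],f['W']
near=np.hypot(W[...,0]-.551,W[...,1]-.371)<.1
for lo,hi in((.088,.12),(.107,.12),(.079,.087),(.046,.056)):
    m=near&(W[...,2]>lo)&(W[...,2]<hi)
    p=(W[m][:,:2]*1000).astype(np.float32);print(lo,len(p),cv2.minAreaRect(p),p.mean(0))
m=(np.hypot(W[...,0]-.525,W[...,1]+.057)<.1)&(W[...,2]>.11)&(W[...,2]<.14)
p=(W[m][:,:2]*1000).astype(np.float32);print('cover handle',len(p),cv2.minAreaRect(p),W[m][:,2].max())
```

```text
0.088 75 ((548.9954223632812, 370.1852722167969), (55.35834884643555, 12.491903305053711), 84.01099395751953) [547.0982  365.80814]
0.107 31 ((549.357177734375, 369.90557861328125), (54.85053634643555, 11.456828117370605), 83.42747497558594) [548.8786  369.99344]
0.079 300 ((550.702392578125, 372.02825927734375), (82.3602066040039, 99.5798568725586), 80.47328186035156) [546.7134  366.11713]
0.046 221 ((549.3794555664062, 368.2796630859375), (181.71725463867188, 131.1161346435547), 80.98820495605469) [535.03784 336.60468]
cover handle 240 ((524.2329711914062, -57.274620056152344), (115.55667114257812, 16.857173919677734), 82.13914489746094) 0.12701401025069478
```

```bash
python3 -m crank '[[[-1,0.1,0,0],[-3,0.25,0,0],[-5,0.45,0,0],[-7,0.6,0.5,0],[-9,0.8,1,0],[-11,0.95,1.5,0],[-12.1,1.05,1.9,0],[-12.1,1.05,2.5,0],[-12.1,1.05,3.5,0],[-12.1,1.05,4.5,0],[-12.1,1.05,5,0],[-12.1,1.05,5,0]]]' 0
python3 - <<'E'
from h import *
plan(.551,.371,.0875,-np.deg2rad(98.6))
E
```

```text
t: 12.2
eef_pos: [0.5512, 0.3707, 0.1217]
ee_rot: [3.141, -0.001, -1.72]
force: [-0.8, 0.9, 0.5]
width: 0.0879
gripper_force: 0.0
pose [0.5512 0.3707 0.1217] tilt [ 3.1408e+00 -1.4000e-03 -1.7203e+00] units [-0.014  0.009  1.369] turn 0.007 F [-0.8  0.9  0.5] w 0.0879 t 12.2 q6 -1.03
```

```bash
python3 -m crank '[[[0,0,0.5,0],[0,0,1,0],[0,0,1.3,0],[0,0,1.37,0],[0,0,1.37,0]]]' 0
python3 -m crank '[[[0,0,0,0],[0,0,0,0],[0,0,0,0],[0,0,0,0],[0,0,0,0],[0,0,0,0],[0,0,0,0],[0,0,0,0]]]' 1 30
python3 -m crank '[[[0,0,-0.1,0],[0,0,-0.3,0],[0,0,-0.6,0],[0,0,-1,0],[0,0,-1.5,0],[0,0,-2.1,0],[0,0,-2.7,0],[0,0,-3.3,0],[0,0,-3.8,0],[0,0,-4.1,0],[0,0,-4.3,0],[0,0,-4.3,0]]]'
python3 - <<'E'
from h import *
psi=-np.deg2rad(6.4);c,s=np.cos(psi),np.sin(psi);a,b=-.03,.092
print(.562+c*a-s*b,-.004+s*a+c*b)
plan(.562+c*a-s*b,-.004+s*a+c*b,.2,-np.deg2rad(98.6))
snap('side','guard.png')
E
```

```text
t: 12.82
eef_pos: [0.5513, 0.3721, 0.0881]
ee_rot: [-3.141, -0.0, -1.719]
force: [0.6, 0.4, -0.4]
width: 0.0876
gripper_force: 0.0
t: 13.82
eef_pos: [0.5512, 0.3719, 0.088]
ee_rot: [3.142, -0.0, -1.719]
force: [0.1, -0.1, 0.2]
width: 0.013
gripper_force: 0.4
t: 15.32
eef_pos: [0.5513, 0.372, 0.1956]
ee_rot: [-3.142, 0.0, -1.719]
force: [-0.6, 1.0, -1.7]
width: 0.0118
gripper_force: 30.0
0.5424421041881641 0.09077071652896464
pose [0.5513 0.372  0.1956] tilt [-3.1416e+00  1.0000e-04 -1.7194e+00] units [11.176 -1.317 -0.176] turn 0.017 F [-0.6  1.  -1.7] w 0.0118 t 15.325 q6 -1.03
```

View pics/guard.png

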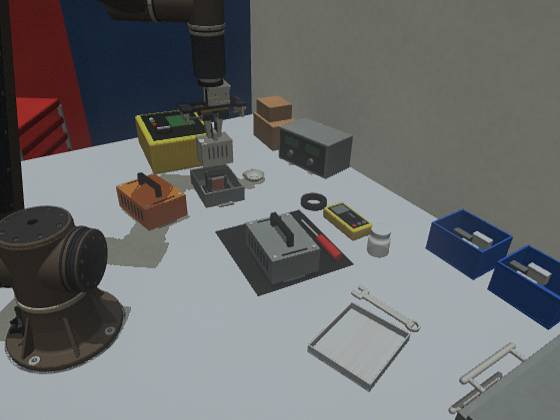

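The guard hangs level at (214,150), and the transformer is still in the base at (215,183). I carry the guard to the mat, left of the cover.

```bash
python3 -m crank '[[[0.5,-0.05,-0.1,0],[1.5,-0.2,-0.2,0],[3,-0.35,-0.2,0],[4.6,-0.55,-0.2,0],[6.2,-0.75,-0.2,0],[7.8,-0.9,-0.2,0],[9.2,-1.1,-0.2,0],[10.3,-1.2,-0.2,0],[11,-1.3,-0.2,0],[11.2,-1.3,-0.2,0],[11.2,-1.3,-0.2,0]]]'
python3 -m crank '[[[0,0,0.4,0],[0,0,1.1,0],[0,0,2,0],[0,0,2.9,0],[0,0,3.6,0],[0,0,4,0],[0,0,4.2,0],[0,0,4.2,0]]]'
python3 - <<'E'
from h import *
plan(.5424,.0908,.086,-np.deg2rad(98.6))
E
```

```text
t: 16.75
eef_pos: [0.5419, 0.09, 0.2007]
ee_rot: [-3.141, 0.0, -1.72]
force: [0.1, 0.1, -1.6]
width: 0.012
gripper_force: 30.0
t: 17.75
eef_pos: [0.542, 0.0904, 0.0955]
ee_rot: [3.141, -0.0, -1.719]
force: [-0.4, 0.0, -1.6]
width: 0.0118
gripper_force: 30.0
pose [0.542  0.0904 0.0955] tilt [ 3.1415e+00 -2.0000e-04 -1.7190e+00] units [-0.018 -0.013  0.38 ] turn 0.022 F [-0.4  0.  -1.6] w 0.0118 t 17.75 q6 -0.67
```

```bash
python3 -m crank '[[[0,0,0.1,0],[0,0,0.2,0],[0,0,0.3,0],[0,0,0.36,0],[0,0,0.4,0],[0,0,0.4,0]]]'
python3 -m crank '[[[0,0,0,0],[0,0,0,0],[0,0,0,0],[0,0,0,0],[0,0,0,0],[0,0,0,0]]]' 0
python3 -m crank '[[[0,0,-0.5,0],[0,0,-1.5,0],[0,0,-3,0],[0,0,-4.5,0],[0,0,-5,0],[0,0,-5,-2],[0,0,-5,-4],[0,0,-5,-6],[0,0,-5,-8],[0,0,-5,-10],[0,0,-5,-12]]]'
python3 - <<'E'
from h import *
im,d,W=snap('side'); np.savez('side2.npz',im=im,W=W)
plan(.551,.371,.16,-np.deg2rad(8.6))
near=np.hypot(W[...,0]-.551,W[...,1]-.371)<.06
for lo,hi in((.062,.08),(.05,.062),(.068,.08)):
    m=near&(W[...,2]>lo)&(W[...,2]<hi)
    p=(W[m][:,:2]*1000).astype(np.float32);print(lo,len(p),cv2.minAreaRect(p),p.mean(0))
m=(np.hypot(W[...,0]-.542,W[...,1]-.0905)<.07)&(W[...,2]>.088)&(W[...,2]<.13)
p=(W[m][:,:2]*1000).astype(np.float32);print('guard rib',len(p),cv2.minAreaRect(p),W[m][:,2].max())
E
```

```text
t: 18.5
eef_pos: [0.5419, 0.0902, 0.0858]
ee_rot: [3.142, -0.0, -1.719]
force: [-1.7, 1.8, 2.5]
width: 0.0118
gripper_force: 30.0
t: 19.25
eef_pos: [0.5419, 0.0902, 0.0855]
ee_rot: [3.142, -0.0, -1.719]
force: [-1.4, 0.4, 0.0]
width: 0.0662
gripper_force: 0.0
t: 20.62
eef_pos: [0.5417, 0.0901, 0.2106]
ee_rot: [3.141, 0.0, -0.666]
force: [-0.3, 0.1, -1.0]
width: 0.0873
gripper_force: 0.0
pose [0.5417 0.0901 0.2106] tilt [ 3.1413e+00  3.0000e-04 -6.5800e-01] units [-6.575 -9.118  2.021] turn -5.82 F [0.  1.3 0.3] w 0.0878 t 20.675 q6 0.39
0.062 150 ((548.3623657226562, 367.09124755859375), (42.70506286621094, 66.99418640136719), 84.94120025634766) [546.4622 366.3973]
0.05 83 ((542.5744018554688, 356.7925720214844), (32.80669021606445, 68.66166687011719), 63.883094787597656) [544.06836 353.89542]
0.068 115 ((548.6867065429688, 368.94281005859375), (38.959110260009766, 66.67448425292969), 84.94120025634766) [547.91064 369.07294]
guard rib 113 ((536.3109130859375, 68.92642211914062), (94.72972869873047, 35.57548904418945), 63.245147705078125) 0.11241393555804256
```

```bash
python3 -m crank '[[[-1,-1.4,0,-1.5],[-2.2,-3,0,-3],[-3.3,-4.6,0,-4.5],[-4.4,-6.2,0.5,-5.8],[-5.5,-7.6,1,-5.8],[-6.2,-8.6,1.5,-5.8],[-6.55,-9.1,2,-5.8],[-6.55,-9.1,2.2,-5.8],[-6.55,-9.1,2.2,-5.8]]]' 0
python3 - <<'E'
from h import *
plan(.551,.371,.024,-np.deg2rad(8.6))
im,d,W=snap('top','top2.png'); np.savez('top2.npz',im=im,W=W)
E
```

```text
t: 21.8
eef_pos: [0.5554, 0.3691, 0.1552]
ee_rot: [3.141, 0.001, -0.167]
force: [0.1, -1.0, -0.0]
width: 0.088
gripper_force: 0.0
pose [0.5554 0.3691 0.1552] tilt [ 3.1406e+00  6.0000e-04 -1.6710e-01] units [-0.183 -0.053  5.247] turn -0.195 F [ 0.1 -1.  -0. ] w 0.088 t 21.8 q6 0.53
```

View pics/top2.png

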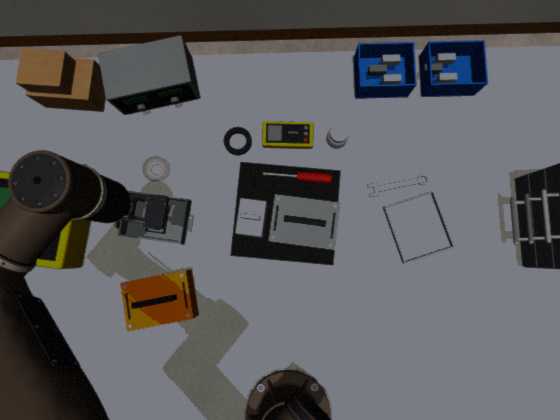

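The guard stands on the mat at (251,217) beside the cover at (304,222). The gripper is over the base at (153,214), so I go down to the transformer.

```bash
python3 -m crank '[[[-0.1,0,0.5,-0.2],[-0.18,-0.05,1.5,-0.2],[-0.18,-0.05,2.6,-0.2],[-0.18,-0.05,3.5,-0.2],[-0.18,-0.05,4.2,-0.2],[-0.18,-0.05,4.8,-0.2],[-0.18,-0.05,5.1,-0.2],[-0.18,-0.05,5.2,-0.2],[-0.18,-0.05,5.2,-0.2]]]' 0
python3 -m crank '[[[0,0,0,0],[0,0,0,0],[0,0,0,0],[0,0,0,0],[0,0,0,0],[0,0,0,0],[0,0,0,0],[0,0,0,0]]]' 1 50
python3 -m crank '[[[0,0,-0.1,0],[0,0,-0.3,0],[0,0,-0.6,0],[0,0,-1,0],[0,0,-1.5,0],[0,0,-2.1,0],[0,0,-2.8,0],[0,0,-3.6,0],[0,0,-4.4,0],[0,0,-5.1,0],[0,0,-5.6,0],[0,0,-6,0]]]'
python3 -m crank '[[[0,0,-0.3,0],[0,0,-0.7,0],[0,0,-1,0],[0,0,-1,0]]]'
python3 - <<'E'
from h import *
plan(.511,-.384,.2)
snap('side','trafo.png')
E
```

```text
t: 22.98
eef_pos: [0.5515, 0.3724, 0.026]
ee_rot: [-3.141, -0.0, -0.148]
force: [-0.2, 0.4, 0.1]
width: 0.0877
gripper_force: 0.0
t: 23.98
eef_pos: [0.5515, 0.3727, 0.0258]
ee_rot: [-3.141, -0.0, -0.148]
force: [-0.7, 3.0, 0.8]
width: 0.0518
gripper_force: 50.0
t: 25.48
eef_pos: [0.5512, 0.3722, 0.1763]
ee_rot: [-3.141, -0.0, -0.149]
force: [0.3, -0.2, -6.5]
width: 0.0517
gripper_force: 50.0
t: 25.98
eef_pos: [0.5515, 0.3725, 0.2013]
ee_rot: [-3.141, -0.001, -0.148]
force: [-0.1, 0.2, -7.2]
width: 0.052
gripper_force: 50.0
pose [0.5515 0.3725 0.2013] tilt [-3.1406e+00 -7.0000e-04 -1.4850e-01] units [2.8730e+00 3.0165e+01 2.5000e-02] turn 0 F [-0.1  0.2 -7.2] w 0.052 t 25.975 q6 0.54
```

View pics/trafo.png

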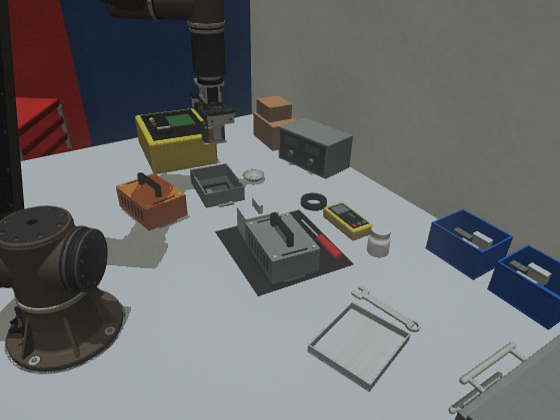

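The transformer hangs upright in the gripper at about (213,130), and the base is empty. I carry it over the cover to the tray.

```bash
python3 -m crank '[[[0.05,0.5,0,0],[0.15,1.5,0,0],[0.3,3,0,0],[0.45,4.7,0,0],[0.6,6.4,0,0],[0.8,8.1,0,0],[0.95,9.8,0,0],[1.1,11.5,0,0],[1.25,13.2,0,0],[1.4,14.6,0,0],[1.5,15.5,0,0],[1.5,16,0,0]]]'
python3 -m crank '[[[0.05,0.7,0,0],[0.15,2,0,0],[0.3,3.6,0,0],[0.5,5.3,0,0],[0.65,7,0,0],[0.8,8.7,0,0],[1,10.4,0,0],[1.15,12,0,0],[1.25,13.2,0,0],[1.35,13.9,0,0],[1.37,14.15,0,0],[1.37,14.15,0,0]]]'
python3 - <<'E'
from h import *
plan(.511,-.384,.0238)
E
```

```text
t: 27.52
eef_pos: [0.528, -0.0312, 0.2007]
ee_rot: [3.142, 0.0, -0.15]
force: [0.4, 0.1, -7.9]
width: 0.0517
gripper_force: 50.0
t: 29.02
eef_pos: [0.5106, -0.3837, 0.2003]
ee_rot: [-3.141, 0.0, -0.149]
force: [0.2, -0.4, -6.8]
width: 0.0521
gripper_force: 50.0
pose [ 0.5106 -0.3837  0.2003] tilt [-3.1413e+00  3.0000e-04 -1.4860e-01] units [0.022 0.013 7.062] turn 0 F [ 0.2 -0.4 -6.8] w 0.0521 t 29.025 q6 1.76
```

```bash
python3 -m crank '[[[0,0,0.4,0],[0,0,1.2,0],[0,0,2.2,0],[0,0,3.3,0],[0,0,4.4,0],[0,0,5.3,0],[0,0,6,0],[0,0,6.4,0],[0,0,6.6,0],[0,0,6.7,0],[0,0,6.7,0],[0,0,6.7,0]]]'
python3 -m crank '[[[0,0,0.06,0],[0,0,0.12,0],[0,0,0.18,0],[0,0,0.24,0],[0,0,0.3,0],[0,0,0.35,0],[0,0,0.37,0],[0,0,0.37,0]]]'
python3 - <<'E'
from h import *
plan(.511,-.384,.0238)
E
```

```text
t: 30.52
eef_pos: [0.511, -0.3841, 0.0337]
ee_rot: [3.141, -0.001, -0.149]
force: [-0.6, 0.4, -5.9]
width: 0.0514
gripper_force: 50.0
t: 31.52
eef_pos: [0.5107, -0.3839, 0.0238]
ee_rot: [3.142, -0.0, -0.149]
force: [0.4, -0.4, -5.7]
width: 0.0518
gripper_force: 50.0
pose [ 0.5107 -0.3839  0.0238] tilt [ 3.1416e+00 -1.0000e-04 -1.4850e-01] units [0.013 0.001 0.001] turn 0 F [ 0.4 -0.4 -5.7] w 0.0518 t 31.525 q6 1.76
```

Still carrying most of the weight, so I ease down a little more until it bears on the floor.

```bash
python3 -m crank '[[[0,0,0.03,0],[0,0,0.06,0],[0,0,0.08,0],[0,0,0.08,0]]]'
```

```text
t: 32.02
eef_pos: [0.5108, -0.3839, 0.0237]
ee_rot: [3.141, -0.001, -0.148]
force: [-4.7, 4.6, 10.2]
width: 0.0516
gripper_force: 50.0
```

```bash
python3 -m crank '[[[0,0,-0.03,0],[0,0,-0.03,0]]]'
python3 -m crank '[[[0,0,0,0],[0,0,0,0],[0,0,0,0],[0,0,0,0],[0,0,0,0],[0,0,0,0],[0,0,0,0]]]' 0
python3 -m crank '[[[0,0,-0.3,0],[0,0,-0.9,0],[0,0,-2,0],[0,0,-3.5,0],[0,0,-5,0],[0,0,-6.5,0],[0,0,-7,0],[-0.5,2,-7,0],[-1,4,-7,0],[-1,5,-7,0],[-1,5,-7,0]]]'
python3 - <<'E'
from h import *
im,d,W=snap('side','end.png')
t,_,_=snap('top'); cv2.imwrite('pics/end.png',np.vstack([im[150:,:,::-1],t[100:330,:,::-1]]))
m=(np.hypot(W[...,0]-.511,W[...,1]+.384)<.05)&(W[...,2]>.06)
print(cv2.minAreaRect((W[m][:,:2]*1000).astype(np.float32)),np.percentile(W[m][:,2],[50,95]))
E
```

```text
t: 32.28
eef_pos: [0.5108, -0.3839, 0.0237]
ee_rot: [3.141, -0.001, -0.148]
force: [-3.8, 4.0, 8.2]
width: 0.0521
gripper_force: 50.0
t: 33.15
eef_pos: [0.5107, -0.3839, 0.0226]
ee_rot: [3.142, -0.0, -0.149]
force: [0.1, -0.2, -0.4]
width: 0.0877
gripper_force: 0.0
t: 34.52
eef_pos: [0.4666, -0.5052, 0.197]
ee_rot: [-3.141, 0.001, -0.151]
force: [-0.1, -0.3, -1.1]
width: 0.0877
gripper_force: 0.0
((514.1675415039062, -380.9351501464844), (91.99189758300781, 84.5250015258789), 86.8425521850586) [0.60020138 0.63074086]
```

View pics/end.png

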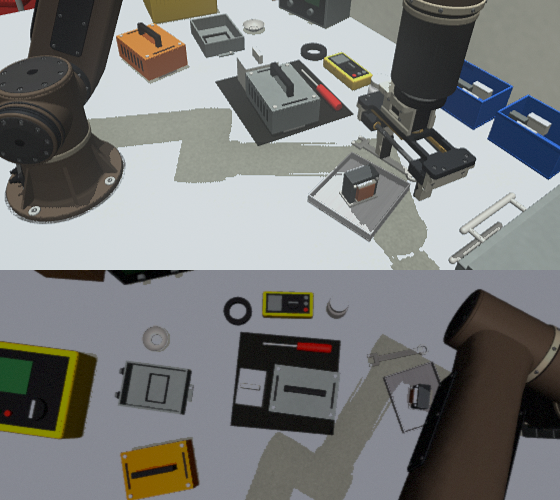

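The transformer stands upright in the tray, at (360,185) in the upper view. The cover and guard stand side by side on the mat, the bystanders are where they were, and the gripper is clear.

```bash
python3 -c "
from station import arm
print(arm.job_done())"
```

```text
the job is handed in; nothing more can be done
None
```

The job is handed in at about 35 s of the 72 s: the cover and guard stand upright side by side on the mat, the transformer stands upright in the tray, and the final pictures show the tools undisturbed; the judge returned no verdict.

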